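Load the sample reader and latch its tray

ROBOT

A 6-joint arm with a two-finger parallel gripper is mounted at the origin on a cart in front of the work surface, level with it; the furniture and walls round the work are solid. World frame = base frame: x ahead of the robot, y to its left, z up, the work surface at z = 0. Lengths are in mm, angles in degrees, forces in N, time in s.
With the tool pointing down it reaches from about 350 to 850 mm from the base axis. Payload 8.1 kg.
Tool frame: the origin (TCP) lies midway between the tips of the shut fingers; the grasp point (between the pads) lies 19 mm behind it; z points along the fingers, y is the direction in which the jaws open and shut (so a half turn about z gives the same grasp; the last joint's range is limited). The gripper opens to 85 mm and grips with 20 to 120 N. Pads are 22 mm wide; open, the fingers measure 114 mm over their backs; the gripper's body (76 mm by 85 mm) begins 54 mm behind the grasp point. The pads swing forward as they close: fully open they stand 13 mm farther back than shut.
Start: joints at [70.451, 7.471, 85.268, -0, 87.261, -4.893], TCP at [151.789, 580.487, 231.292] pointing down, gripper open.
Joint ranges: [-169.43, 169.43], [-51.17, 129.36], [1.28, 143.12], [-76.62, 256.62], [0, 156.53], [-152.29, 152.29]. Speed limits (degrees/s): [136.94, 136.94, 159.86, 180, 180, 180].

INTERFACE

Orientations are given as [roll, pitch, yaw] about the fixed x, y, z axes, in that order (R = Rz(yaw) Ry(pitch) Rx(roll)).
In Python, from bench import telemetry, snapshot, camera_params, job gives the robot as it stands. The module is installed in compiled form; this text tells all that it offers.
- The arm moves only by the shell command python3 -m jog 'ROWS' [FORCE]. ROWS is JSON, a list that holds one entry, the list of rows, each a list of 7 numbers: the shift along the tool's x, y, z in units of 50 mm (1.0 is 50 mm), then the turn, a rotation vector about the tool's x, y, z in units of 2 pi rad (1.0 is 2 pi rad), then the opening, from 0 (shut) to 1 (fully open). In form: [[[dx, dy, dz, rx, ry, rz, claw], ...]]. A call has 1 to 12 rows; each row shifts and turns the commanded pose from where the row before left it, along the tool's axes as they then stand; what a row does not reach is not made up. A row lasts 1/8 s, in which the tool goes at most 62.5 mm and 10.7 degrees, less where a joint would pass 70% of its speed; a pose out of reach is approached as far as the arm can. A call with a number of a shift or a turn outside -1 to 1 is refused whole. A call with a gripper value outside its range is refused whole. The fingers move at their own pace and stop on an object; FORCE is the grip in N (left out, the last holds). Time passes only in rows, so rows that do not move let the fingers close. It gives the time, the measured TCP pose, the force and the opening at its end, in the units of the state.
- telemetry.sense(): the state, without advancing time (a new reading comes with each control period).
- snapshot(name): name is "scene" or "top"; returns (picture, depth): 420x560x3 uint8, red, green, blue; 420x560 float32, mm along the optical axis (not along the pixel's ray), 0 where there is no reading.
- camera_params(name): a dict with "K" (3x3 intrinsics, pixels), "D" ([k1, k2, p1, p2, k3] as OpenCV has them; the pictures are not rectified), "extrinsics" (4x4, takes a point from camera to world coordinates). Camera axes: x right, y down, z forward; pixel columns grow to the right and rows downward; lengths in mm; the calibration is good to about 2 mm. A picture is of the moment at which its call begins. camera_params takes no time and is no camera call.
- job.hand_in(): hands the job in, once; it reports no verdict.
The state is a dict: "time": time; "joint_pos": joint angles; "qd": joint speeds; "joint_efforts": joint torques, N m; "tool_pos": TCP position; "tcp_rot": TCP orientation; "ft_force": force on the tool from outside, world axes, zero at the start; "wrist_torque": the same for the moment, N m; "finger_gap": finger opening in mm.
Only numpy, scipy, OpenCV 4.12 (cv2) and the standard library are available. Lean on these libraries where they do the work, as an engineer would, in place of code of your own. Each camera call takes 0.05 s, during which the arm holds its last target. There are 200 camera calls.

TASK

Stand the specimen pot with the red lid upright on the round black pad of the sample reader's blue tray. Then press the tray into the reader until it latches, let go, and check that it stays in; leave the pot with the white lid where it is.

Things in the scene. Friction and masses are not known exactly. Their poses are not given: they have to be found in the camera images.
- red_pot_mid (a point): Centre, half-way up, of the pot to be loaded: a loose screw-lid specimen pot with a RED lid, 50 mm across the lid (top 12 mm), body 46 mm, 64 mm tall, upright on the bench; the point is 32 mm above its underside. 32 to 59 g.
- white_pot_mid (a point): The same point of the other loose specimen pot, of the same size but with a WHITE lid; leave it alone.
- tray_seat (a point): Top centre of the flat black pad (62 mm, in a yellow ring) on the floor of the reader's blue tray, 18 mm above the bench; moves with the tray. z up; x is the way the tray is pressed in (level, away from the robot); y left. Open above; lips at y +-50 mm rise 7 mm over the pad, fixed rails at y +-61 mm rise 14 mm, a white reader head 87 mm high begins 95 mm to +x while the tray is out.
- tray_front (a point): Centre of the outer face (towards -x) of the tray's upright push plate, 76 mm to -x of the seat, 36 mm above the bench; same axes, moves with the tray. The plate is 104 mm wide (y) and reaches from 8 to 60 mm above the bench. Press here, along +x.
- tray (a joint): Tray travel, m: 0 out (start), 0.040 latched, 0.051 end stop. Push-push latch: press past 0.048, best to the end stop, and back off: it settles at 0.040. Let go sooner and it slides out; once latched, a second press past 0.048 frees it and it slides out. A spring pushes it out with 3.6 N at 0, 6.7 N at the stop; damping 25 N per m/s.
There are look-alikes about, which are no part of the job. Of the things that look like the part that bears red_pot_mid, take the one that is nearest to the robot's base at the start.

How it is judged (in metres and radians):
On the way, in this order (a step that is already met when the one before it is completed fails the run):
1. the red-lidded pot stands released on the pad of the tray, which is still out (horizontal distance between red_pot_mid and tray_seat below 0.018 m and z of red_pot_mid in the frame of tray_seat below 0.038 m and angle between red_pot_mid's own z axis and vertical below 0.17 rad and contact force between the fingers and red_pot below 0.1 N and value of joint tray below 0.015 m), for 0.2 s.
2. the tray is pressed in past its latched position (value of joint tray above 0.045 m).
At the end, for the whole second after the job is handed in: The tray rests latched (pressed in 36 to 44 mm, nothing pushing it), the red-lidded pot stands upright (within 10 degrees) and at rest on the tray with its axis within 20 mm of the pad's centre, and the white-lidded pot is within 30 mm of where it stood (value of joint tray between 0.036 and 0.044 m and velocity of joint tray between -0.01 and 0.01 m/s and horizontal distance between red_pot_mid and tray_seat below 0.02 m and z of red_pot_mid in the frame of tray_seat between 0.026 and 0.038 m and angle between red_pot_mid's own z axis and vertical below 0.17 rad and linear speed of red_pot below 0.02 m/s and distance of white_pot_mid from where it was at the start of the episode below 0.03 m); the robot touches nothing.
It fails at once if the white-lidded pot is shoved or lifted away (distance of white_pot_mid from where it was at the start of the episode above 0.03 m).
It also fails if it takes over 48 s, if anything falls off the work surface, if the arm or the gripper's body presses on something with over 40 N, if the wrist force passes 120 N, or if a joint passes its speed limit or range.

## Working session

There is one attempt and no reset: what is moved stays moved. The work goes in short steps, Python scripts to look and compute and a shell command to move; the robot and the scene stay as the last step left them, time stands still between calls to the robot, and variables do not carry over. Pictures are saved under pics/ and viewed, about 8 in all and at most 12, crops included, and the job is handed in when it is done.

```bash
mkdir -p pics; cat > h.py <<'E'
import numpy as np, cv2
from bench import telemetry, snapshot, camera_params, job
def cloud(name, dep):
    c=camera_params(name);K=np.array(c["K"],float);D=np.array(c["D"],float);T=np.array(c["extrinsics"],float)
    h,w=dep.shape
    u,v=np.meshgrid(np.arange(w),np.arange(h))
    n=cv2.undistortPoints(np.stack([u,v],-1).reshape(-1,1,2).astype(float),K,D).reshape(h,w,2)
    P=np.dstack([n[...,0]*dep,n[...,1]*dep,dep])
    W=P@T[:3,:3].T+T[:3,3]; W[dep<=0]=np.nan
    return W
def ray(name,uv,z):
    c=camera_params(name);K=np.array(c["K"],float);D=np.array(c["D"],float);T=np.array(c["extrinsics"],float)
    n=cv2.undistortPoints(np.array(uv,float).reshape(-1,1,2),K,D).reshape(-1,2)
    d=np.c_[n,np.ones(len(n))]@T[:3,:3].T; o=T[:3,3]
    return o+d*((z-o[2])/d[:,2])[:,None]
E
python3 - <<'E'
from h import *
ims=[]
for n in("scene","top"):
    im,d=snapshot(n); np.savez(f"{n}0.npz",im=im,d=d)
    cv2.imwrite(f"pics/{n}0.png",im[...,::-1])
    T=np.array(camera_params(n)["extrinsics"]);print(n,T.round(2).tolist())
    W=cloud(n,d);hsv=cv2.cvtColor(im,cv2.COLOR_RGB2HSV);H,S,V=cv2.split(hsv)
    ms={"red":((H<8)|(H>172))&(S>120)&(V>60),"blue":(H>95)&(H<130)&(S>100)&(V>50),"yel":(H>20)&(H<35)&(S>120)&(V>80)}
    for k,m in ms.items():
        nn,l,st,c=cv2.connectedComponentsWithStats(m.astype(np.uint8))
        for i in range(1,nn):
            if st[i,4]>40: print(n,k,st[i],c[i].round(1),np.nanmedian(W[l==i],0).round(),np.nanmin(W[l==i],0).round(),np.nanmax(W[l==i],0).round())
print(telemetry.sense())
E
```

```text
scene [[0.69, -0.37, 0.63, -188.97], [-0.73, -0.36, 0.59, -937.16], [0.01, -0.86, -0.52, 621.98], [0.0, 0.0, 0.0, 1.0]]
scene red [312 212  21  15 259] [321.9 218.8] [ 492. -428.   65.] [ 471. -449.    2.] [ 599. -377.   68.]
scene red [406 267  25  20 405] [417.8 276.5] [ 462. -695.   64.] [ 442. -719.    1.] [ 549. -639.   67.]
scene red [350 270  26  21 442] [361.9 279.9] [ 378. -618.   64.] [ 357. -642.   -0.] [ 461. -552.   68.]
scene blue [103 114  31  16 195] [117.9 121.6] [569. 713. -14.] [505. 702. -31.] [635. 727.  12.]
scene blue [282 123  23  16 205] [293.4 130.9] [802. -69.  93.] [755. -96.   1.] [1046.  134.  106.]
scene blue [309 159  21  15 141] [318.4 165.9] [ 762. -195.   25.] [ 680. -274.    9.] [ 816. -180.   82.]
scene blue [209 181  66  35 866] [238.3 195.1] [ 461. -165.   22.] [ 394. -216.    1.] [572. -25.  65.]
scene yel [404  55  11  16 110] [409.2  62.3] [ 913. -376.  352.] [ 902. -387.  -94.] [2669.  535.  371.]
scene yel [479  69  13  18 134] [485.5  77.1] [ 912. -592.  356.] [ 903. -602.  -18.] [2663.  -40.  374.]
scene yel [235 191  21  13  54] [247.6 1
[... 888 characters left out ...]
0.   12.] [ 513. -127.   23.]
{'time': 0.1, 'joint_pos': array([ 7.04519132e+01,  7.51114172e+00,  8.53231228e+01,  1.45301029e-03,
        8.72614293e+01, -4.89092782e+00]), 'qd': array([ 0.00064566, -0.04382608, -0.19192089, -0.10348246, -0.07833819,
       -0.0417997 ]), 'joint_efforts': array([ 1.41387514e-03, -5.70946920e+01, -5.01943338e+01, -1.84077767e-04,
        8.10177822e-03,  7.67926736e-07]), 'tool_pos': array([151.60314297, 580.02200622, 230.34477249]), 'tcp_rot': array([-1.79904778e+02, -9.60472427e-03,  1.65342762e+02]), 'ft_force': array([ 0.69138249, -0.04664802, -0.18156446]), 'wrist_torque': array([ 0.03124435, -0.01856043,  0.02187654]), 'finger_gap': 85.47572156698918}
```

View pics/scene0.png

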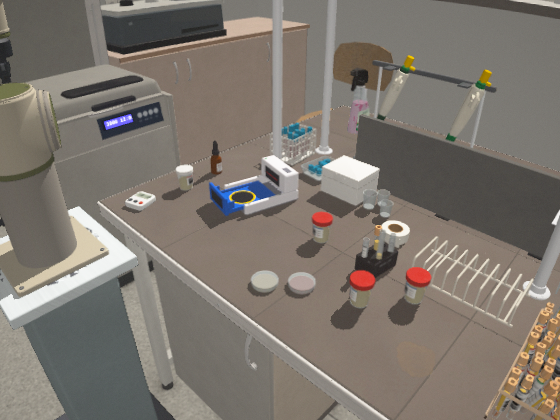

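View pics/top0.png

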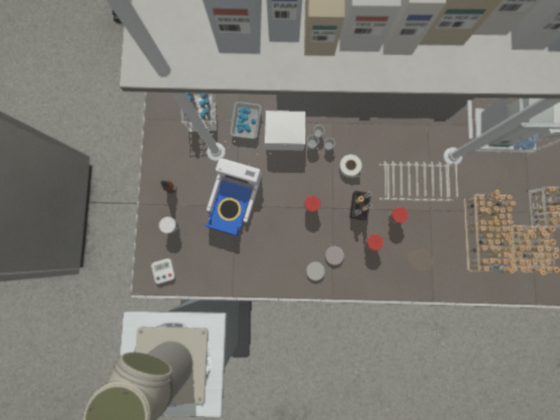

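Possible red-lidded pots, with top / scene pixels:
- A: (312,203) / (322,219), 654 mm from the base.
- B: (375,242) / (362,280), 725 mm.
- C: (399,215) / (418,276), 834 mm.

The white-lidded pot is at top (167,225). A is the nearest, so I choose A. Next I measure A and the tray in both views and check A in a close crop.

```bash
cat > m.py <<'E'
from h import *
def lines(n,uv):
    c=camera_params(n);o=np.array(c["extrinsics"])[:3,3];p=ray(n,[uv],0)[0]-o;return o,p/np.linalg.norm(p)
def tri(u1,u2):
    A=np.zeros((3,3));b=np.zeros(3);L=[lines("scene",u1),lines("top",u2)]
    for o,d in L:
        M=np.eye(3)-np.outer(d,d);A+=M;b+=M@o
    p=np.linalg.solve(A,b);return p,[np.linalg.norm((np.eye(3)-np.outer(d,d))@(p-o)) for o,d in L]
def comp(m,near):
    nn,l,st,c=cv2.connectedComponentsWithStats(m.astype(np.uint8))
    i=min([i for i in range(1,nn) if st[i,4]>40],key=lambda i:np.hypot(*(c[i]-near)));return l==i,c[i]
def masks(im):
    H,S,V=cv2.split(cv2.cvtColor(im,cv2.COLOR_RGB2HSV))
    return {"red":((H<8)|(H>172))&(S>120)&(V>60),"blue":(H>95)&(H<130)&(S>100)&(V>50),"yel":(H>18)&(H<38)&(S>90)&(V>80)}
E
python3 - <<'E'
from m import *
near={"scene":{"red":(322,219),"yel":(243,197),"blue":(238,195)},"top":{"red":(312,203),"yel":(229,209),"blue":(229,207)}}
R={}
for n in near:
    z=np.load(n+"0.npz");im,d=z["im"],z["d"];W=cloud(n,d);ms=masks(im)
    m,c=comp(ms["red"],near[n]["red"]);w=W[m];t=w[w[:,2]>59]
    hull=lambda m:cv2.convexHull(np.argwhere(m)[:,::-1].astype(np.int32)).reshape(-1,2)
    R[n]=c
    print(n,"red c",c,"top mid",(np.nanmin(t,0)+np.nanmax(t,0))/2,np.nanmedian(t,0),"ray z58",ray(n,[c],58))
    yy,xx=np.mgrid[:420,:560];q=near[n]["yel"]
    ym=ms["yel"]&(np.hypot(xx-q[0],yy-q[1])<22)
    e=cv2.fitEllipse(hull(ym).astype(np.float32));print(" ring",e,ray(n,[e[0]],18));R[n+"y"]=e[0]
    bm,_=comp(ms["blue"],near[n]["blue"])
    P=W[bm];P=P[~np.isnan(P[:,2])]
    if n=="top":
        up=P[P[:,2]>45];print(" plate pts",len(up),np.median(up,0))
        b=cv2.minAreaRect(P[:,:2].astype(np.float32));print(" tray rect",b)
    # white reader box points
    Q=W.reshape(-1,3);s=(Q[:,2]>80)&(Q[:,2]<95)&(abs(Q[:,0]-600)<80)&(abs(Q[:,1]+190)<90)
    print(" head",s.sum(),cv2.minAreaRect(Q[s][:,:2].astype(np.float32)))
    # white pot
    if n=="top":
        s=(Q[:,2]>55)&(Q[:,2]<75)&(abs(Q[:,0]-430)<60)&(abs(Q[:,1]-30)<60);print(" white",s.sum(),np.median(Q[s],0))
print("tri red",tri(R["scene"],R["top"]));print("tri ring",tri(R["sceney"],R["topy"]))
s=np.load("scene0.npz")["im"];t=np.load("top0.npz")["im"]
a=cv2.resize(s[160:260,190:350],(800,500),interpolation=2)[:, :]
b=cv2.resize(t[150:250,190:350],(800,500),interpolation=2)
cv2.imwrite("pics/crop0.png",cv2.resize(np.vstack([a,b]),(480,600))[...,::-1])
E
```

```text
scene red c [321.90733591 218.75675676] top mid [ 496.4803881  -424.34997285   63.65871332] [ 493.56426535 -426.51991065   65.15986981] ray z58 [[ 499.9998009 -422.4925205   58.       ]]
 ring ((242.2204132080078, 196.59918212890625), (12.975050926208496, 25.493549346923828), 87.29270935058594) [[ 483.10792924 -158.18554127   18.        ]]
 head 463 ((603.9251098632812, -174.65255737304688), (186.6483917236328, 72.9774398803711), 59.37274169921875)
top red c [311.98378378 203.19459459] top mid [ 498.61066274 -422.59989262   63.85003547] [ 498.54568625 -422.52492401   62.62949219] ray z58 [[ 498.85474312 -422.96893417   58.        ]]
 ring ((228.9364776611328, 208.62704467773438), (20.529874801635742, 21.434114456176758), 37.584964752197266) [[ 481.35723236 -159.94699074   18.        ]]
 plate pts 106 [ 412.76475291 -142.86743699   57.88571893]
 tray rect ((485.7122802734375, -157.78485107421875), (110.52983856201172, 159.68734741210938), 74.96199035644531)
 head 612 ((604.50390625, -171.30455017089844), (180.25721740722656, 71.8025131225586), 60.218868255615234)
 white 209 [421.99067174  19.71349437  63.27248681]
tri red (array([ 498.89141145, -423.06573464,   58.76380664]), [np.float64(0.20731966137456814), np.float64(0.20731966137474986)])
tri ring (array([ 481.22574746, -160.23793754,   19.63455377]), [np.float64(0.0843644556641365), np.float64(0.08436445566422063)])
```

View pics/crop0.png

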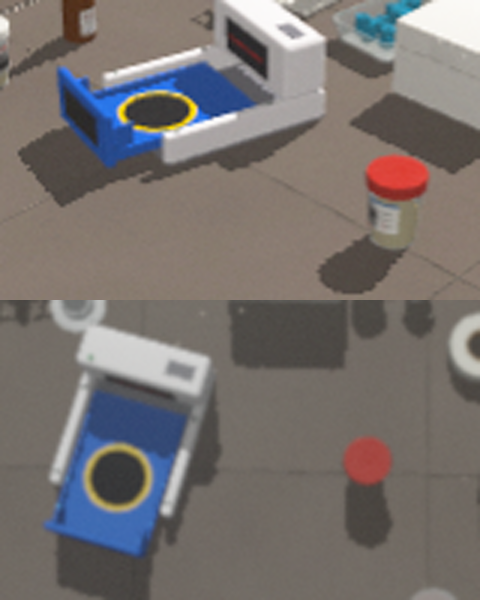

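The crop shows pot A upright at full-picture pixels scene (322,219) / top (312,203), with nothing near it. The tray is out, with its ring at scene (242,197) / top (229,209).

| Item | Measured | Check |
|---|---|---|
| Pot A | (499,-423), lid centroid z 58.8 | lid spans 52–64 |
| Tray seat | (481,-160), z 19.6 | text gives 18 |
| Tray yaw | about -15° | tool yaw 165.3° already lines up with the tray |

So I can keep the wrist orientation and travel over.

```bash
python3 -m jog '[[[-0.766,-0.73,0,0,0,0,1],[-0.766,-0.73,0,0,0,0,1],[-0.766,-0.73,0,0,0,0,1],[-0.766,-0.73,0,0,0,0,1],[-0.766,-0.73,0,0,0,0,1],[-0.766,-0.73,0,0,0,0,1],[-0.766,-0.73,0,0,0,0,1],[-0.766,-0.73,0,0,0,0,1],[-0.766,-0.73,0,0,0,0,1],[-0.766,-0.73,0,0,0,0,1]]]' 30
python3 -m jog '[[[-0.345,-0.863,0,0,0,0,1],[-0.345,-0.863,0,0,0,0,1],[-0.345,-0.863,0,0,0,0,1],[-0.345,-0.863,0,0,0,0,1],[-0.345,-0.863,0,0,0,0,1],[-0.345,-0.863,0,0,0,0,1],[-0.345,-0.863,0,0,0,0,1],[-0.345,-0.863,0,0,0,0,1],[-0.345,-0.863,0,0,0,0,1],[-0.345,-0.863,0,0,0,0,1],[-0.345,-0.863,0,0,0,0,1],[-0.345,-0.863,0,0,0,0,1]]]'
python3 -m jog '[[[0,0,0.5,0,0,0,1],[0,0,0.5,0,0,0,1],[0,0,0.4,0,0,0,1],[0,0,0,0,0,0,1],[0,0,0,0,0,0,1]]]'
cat > d.py <<'E'
import sys;from h import *
from scipy.spatial.transform import Rotation as Ro
s=telemetry.sense();R=Ro.from_euler("xyz",s["tcp_rot"],degrees=True).as_matrix()
t=np.array([float(a) for a in sys.argv[1:4]])
print("delta units",(R.T@(t-s["tool_pos"])/50).round(3),"pos",s["tool_pos"].round(1),"rot",s["tcp_rot"].round(2),"F",s["ft_force"].round(2),"gap",round(s["finger_gap"],1),"t",s["time"])
E
python3 d.py 499 -423 14
```

```text
time: 1.35
tool_pos: [430.5, 128.8, 231.1]
tcp_rot: [180.0, -0.0, 165.3]
ft_force: [0.9, 0.9, 0.5]
finger_gap: 85.3
time: 2.85
tool_pos: [499.1, -424.2, 230.6]
tcp_rot: [180.0, -0.0, 165.3]
ft_force: [-0.4, 1.2, 0.0]
finger_gap: 85.6
time: 3.48
tool_pos: [499.6, -423.0, 162.3]
tcp_rot: [-180.0, 0.1, 165.4]
ft_force: [-0.4, 0.2, 0.8]
finger_gap: 85.4
delta units [ 1.600e-02 -1.000e-03  2.966e+00] pos [ 499.6 -423.   162.3] rot [-1.7997e+02  6.0000e-02  1.6536e+02] F [-0.44  0.23  0.85] gap 85.4 t 3.475
```

```bash
python3 -m jog '[[[0,0,0.5,0,0,0,1],[0,0,0.5,0,0,0,1],[0,0,0.5,0,0,0,1],[0,0,0.5,0,0,0,1],[0,0,0.5,0,0,0,1],[0,0,0.3,0,0,0,1],[0,0,0.17,0,0,0,1],[0,0,0,0,0,0,1]]]' 30
python3 -m jog '[[[0,0,0,0,0,0,0],[0,0,0,0,0,0,0],[0,0,0,0,0,0,0],[0,0,0,0,0,0,0],[0,0,0,0,0,0,0],[0,0,0,0,0,0,0],[0,0,0,0,0,0,0],[0,0,0,0,0,0,0]]]' 30
python3 d.py 481 -160 130
```

```text
time: 4.47
tool_pos: [499.4, -422.9, 13.0]
tcp_rot: [-180.0, 0.0, 165.4]
ft_force: [-0.4, 1.1, -0.2]
finger_gap: 85.2
time: 5.48
tool_pos: [499.7, -423.8, 14.0]
tcp_rot: [-179.9, 0.1, 165.3]
ft_force: [-1.3, -0.4, 5.9]
finger_gap: 45.2
delta units [ 1.694  5.006 -2.329] pos [ 499.7 -423.8   14. ] rot [-1.7992e+02  9.0000e-02  1.6534e+02] F [-1.3  -0.38  5.86] gap 45.2 t 5.475
```

```bash
python3 -m jog '[[[0,0,-0.3,0,0,0,0],[0,0,-0.5,0,0,0,0],[0,0,-0.5,0,0,0,0],[0,0,-0.5,0,0,0,0],[0,0,-0.5,0,0,0,0],[0,0,-0.2,0,0,0,0]]]' 30
python3 -m jog '[[[0.17,0.5,0,0,0,0,0],[0.17,0.5,0,0,0,0,0],[0.17,0.5,0,0,0,0,0],[0.17,0.5,0,0,0,0,0],[0.17,0.5,0,0,0,0,0],[0.17,0.5,0,0,0,0,0],[0.17,0.5,0,0,0,0,0],[0.17,0.5,0,0,0,0,0],[0.17,0.5,0,0,0,0,0],[0.16,0.5,0,0,0,0,0],[0,0,0,0,0,0,0],[0,0,0,0,0,0,0]]]'
python3 d.py 481 -160 33
python3 - <<'E'
from m import *
ims=[]
for n,b in(("scene",(130,250,170,330)),("top",(140,260,160,320))):
    im,d=snapshot(n);W=cloud(n,d);np.savez(n+"1.npz",im=im,d=d)
    ims.append(cv2.resize(im[b[0]:b[1],b[2]:b[3]],(400,300),interpolation=2))
    nn,l,st,c=cv2.connectedComponentsWithStats(masks(im)["red"].astype(np.uint8))
    for i in range(1,nn):
        if st[i,4]>25: print(n,st[i],c[i],np.nanmedian(W[l==i],0).round(1))
cv2.imwrite("pics/held.png",np.hstack(ims)[...,::-1])
E
```

```text
time: 6.22
tool_pos: [500.0, -423.4, 140.4]
tcp_rot: [-179.9, 0.2, 165.4]
ft_force: [0.1, 0.1, -0.2]
finger_gap: 44.9
time: 7.72
tool_pos: [480.6, -159.8, 137.6]
tcp_rot: [-180.0, -0.0, 165.4]
ft_force: [-0.6, -0.3, -0.4]
finger_gap: 45.1
delta units [-9.000e-03 -1.000e-03  2.092e+00] pos [ 480.6 -159.8  137.6] rot [-1.7999e+02 -1.0000e-02  1.6537e+02] F [-0.62 -0.3  -0.44] gap 45.1 t 7.725
scene [230 137  11  10  87] [234.70114943 141.72413793] [ 462.2 -161.6  189.8]
scene [406 267  25  20 407] [417.77395577 276.57248157] [ 462.4 -695.2   64.3]
scene [349 270  27  21 442] [361.92760181 279.90950226] [ 378.5 -618.6   64. ]
top [392 207  16  16 194] [399.32989691 214.55154639] [ 468.1 -690.5   62.1]
top [367 234  16  17 198] [374.62626263 241.8989899 ] [ 383.1 -614.6   62.2]
```

View pics/held.png

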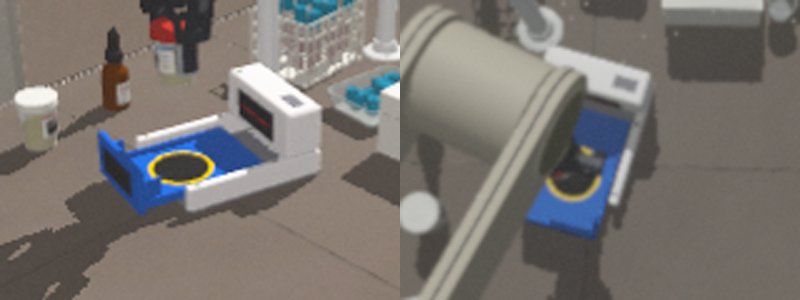

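The scene view shows the pot held upright at scene (235,142), above the ring. Now I lower it to the pad.

```bash
python3 -m jog '[[[0,0,0.3,0,0,0,0],[0,0,0.4,0,0,0,0],[0,0,0.4,0,0,0,0],[0,0,0.4,0,0,0,0],[0,0,0.3,0,0,0,0],[0,0,0.15,0,0,0,0],[0,0,0.08,0,0,0,0],[0,0,0,0,0,0,0],[0,0,0,0,0,0,0]]]'
python3 -m jog '[[[0,0,0.02,0,0,0,0],[0,0,0,0,0,0,0],[0,0,0,0,0,0,0]]]'
python3 d.py 481 -160 32
python3 - <<'E'
from m import *
im,d=snapshot("scene");b=(130,250,170,330)
cv2.imwrite("pics/low.png",cv2.resize(im[b[0]:b[1],b[2]:b[3]],(640,480),interpolation=2)[...,::-1])
E
```

```text
time: 8.95
tool_pos: [481.3, -159.9, 37.0]
tcp_rot: [-180.0, 0.1, 165.3]
ft_force: [-1.1, -1.0, -0.7]
finger_gap: 45.4
time: 9.32
tool_pos: [480.8, -159.6, 35.4]
tcp_rot: [-180.0, 0.0, 165.3]
ft_force: [-0.4, -0.1, -0.3]
finger_gap: 45.0
delta units [-0.006 -0.006  0.067] pos [ 480.8 -159.6   35.4] rot [-1.8000e+02  1.0000e-02  1.6535e+02] F [-0.41 -0.13 -0.32] gap 45.0 t 9.325
```

View pics/low.png

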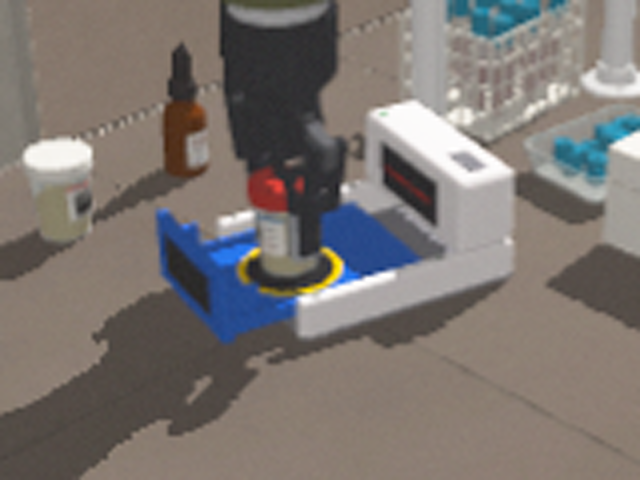

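The pot hangs over the pad's centre at crop (290,265), just above it. I inch it down to contact.

```bash
python3 -m jog '[[[0,0,0.03,0,0,0,0],[0,0,0,0,0,0,0],[0,0,0,0,0,0,0]]]'
python3 -m jog '[[[0,0,0.03,0,0,0,0],[0,0,0,0,0,0,0],[0,0,0,0,0,0,0]]]'
```

```text
time: 9.75
tool_pos: [480.7, -159.6, 33.7]
tcp_rot: [180.0, -0.0, 165.3]
ft_force: [0.2, 1.2, -1.4]
finger_gap: 44.9
time: 10.12
tool_pos: [480.7, -159.6, 32.3]
tcp_rot: [-180.0, -0.0, 165.3]
ft_force: [-0.5, 0.5, 0.2]
finger_gap: 45.1
```

```bash
python3 -m jog '[[[0,0,0.02,0,0,0,0],[0,0,0,0,0,0,0],[0,0,0,0,0,0,0]]]'
python3 -m jog '[[[0,0,0.02,0,0,0,0],[0,0,0,0,0,0,0],[0,0,0,0,0,0,0]]]'
```

```text
time: 10.5
tool_pos: [481.2, -159.9, 31.9]
tcp_rot: [-180.0, 0.1, 165.3]
ft_force: [-0.9, -0.3, 5.8]
finger_gap: 45.3
time: 10.88
tool_pos: [481.7, -160.2, 31.7]
tcp_rot: [-180.0, 0.1, 165.3]
ft_force: [-2.4, 0.4, 11.5]
finger_gap: 44.9
```

The pot is on the pad. I release and go straight up.

```bash
python3 -m jog '[[[0,0,-0.03,0,0,0,0],[0,0,0,0,0,0,0.82],[0,0,0,0,0,0,0.82],[0,0,0,0,0,0,0.82],[0,0,0,0,0,0,0.82],[0,0,0,0,0,0,0.82],[0,0,0,0,0,0,0.82]]]'
python3 -m jog '[[[0,0,-0.1,0,0,0,0.82],[0,0,-0.3,0,0,0,0.82],[0,0,-0.5,0,0,0,0.82],[0,0,-0.5,0,0,0,0.82],[0,0,-0.5,0,0,0,0.82],[0,0,-0.5,0,0,0,0.82],[0,0,0,0,0,0,0.82]]]'
python3 - <<'E'
from m import *
im,d=snapshot("scene");b=(130,250,170,330);W=cloud("scene",d)
m,c=comp(masks(im)["red"],(245,180));print(c,np.nanmedian(W[m],0),ray("scene",[c],76))
cv2.imwrite("pics/rel.png",cv2.resize(im[b[0]:b[1],b[2]:b[3]],(640,480),interpolation=2)[...,::-1])
print(telemetry.sense()["tool_pos"])
E
```

```text
time: 11.75
tool_pos: [480.7, -159.6, 31.8]
tcp_rot: [-180.0, -0.0, 165.3]
ft_force: [0.5, 0.7, -0.7]
finger_gap: 70.2
time: 12.62
tool_pos: [482.6, -160.5, 155.4]
tcp_rot: [-179.9, 0.3, 165.3]
ft_force: [-0.2, -0.0, -0.7]
finger_gap: 70.0
[241.39010989 178.3021978 ] [ 473.36877506 -169.27400388   83.71184996] [[ 481.9766525  -159.60801085   76.        ]]
[ 481.68574506 -160.05855312  153.56751956]
```

View pics/rel.png

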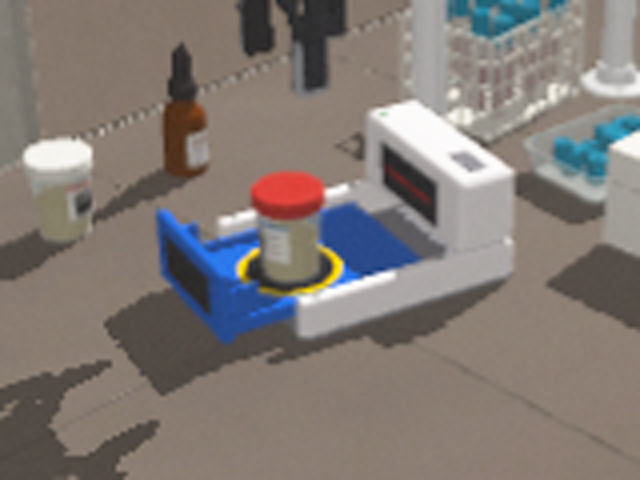

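The released pot stands centred on the pad: the ray at lid height gives (482,-160.) against the seat at (481,-160). The tray is still out. Next I shut the fingers, move in front of the push plate and lower.

```bash
python3 -m jog '[[[0.5,0,0,0,0,0,0],[0.5,0,0,0,0,0,0],[0.5,0,0,0,0,0,0],[0.5,0,0,0,0,0,0],[0.44,0,0,0,0,0,0],[0,0,0.2,0,0,0,0],[0,0,0.5,0,0,0,0],[0,0,0.5,0,0,0,0],[0,0,0.5,0,0,0,0],[0,0,0.5,0,0,0,0],[0,0,0.28,0,0,0,0],[0,0,0,0,0,0,0]]]'
python3 d.py 396.1 -136.3 30
```

```text
time: 14.18
tool_pos: [361.7, -128.2, 26.4]
tcp_rot: [180.0, -0.2, 165.3]
ft_force: [-0.0, -0.2, 0.1]
finger_gap: 0.2
delta units [-0.707  0.017 -0.074] pos [ 361.7 -128.2   26.4] rot [179.96  -0.18 165.35] F [-0.01 -0.18  0.13] gap 0.2 t 14.175
```

```bash
python3 -m jog '[[[-0.2,0,-0.07,0,0,0,0],[-0.2,0,0,0,0,0,0],[-0.1,0,0,0,0,0,0],[-0.1,0,0,0,0,0,0],[0,0,0,0,0,0,0]]]'
python3 -m jog '[[[-0.05,0,0,0,0,0,0],[-0.08,0,0,0,0,0,0],[-0.1,0,0,0,0,0,0],[-0.1,0,0,0,0,0,0],[-0.1,0,0,0,0,0,0],[-0.1,0,0,0,0,0,0],[-0.1,0,0,0,0,0,0],[-0.1,0,0,0,0,0,0],[0,0,0,0,0,0,0]]]'
python3 d.py 441.5 -148.5 30
```

```text
time: 14.8
tool_pos: [392.0, -136.4, 31.3]
tcp_rot: [-180.0, -0.0, 165.4]
ft_force: [-0.2, -0.6, 0.2]
finger_gap: -0.2
time: 15.92
tool_pos: [426.7, -145.7, 31.1]
tcp_rot: [-180.0, -0.1, 165.3]
ft_force: [-5.1, -0.8, 3.5]
finger_gap: 0.3
delta units [-0.3    0.02   0.021] pos [ 426.7 -145.7   31.1] rot [-1.7999e+02 -8.0000e-02  1.6535e+02] F [-5.1  -0.84  3.53] gap 0.3 t 15.925
```

```bash
python3 -m jog '[[[-0.08,0,0,0,0,0,0],[-0.08,0,0,0,0,0,0],[-0.08,0,0,0,0,0,0],[-0.06,0,0,0,0,0,0],[0,0,0,0,0,0,0]]]'
python3 -m jog '[[[-0.04,0,0,0,0,0,0],[0,0,0,0,0,0,0],[0,0,0,0,0,0,0]]]'
python3 -m jog '[[[-0.03,0,0,0,0,0,0],[0,0,0,0,0,0,0],[0,0,0,0,0,0,0]]]'
```

```text
time: 16.55
tool_pos: [440.8, -149.5, 30.9]
tcp_rot: [-180.0, -0.1, 165.3]
ft_force: [-6.4, -1.2, 3.6]
finger_gap: -0.2
time: 16.92
tool_pos: [442.6, -149.9, 30.9]
tcp_rot: [-180.0, -0.1, 165.3]
ft_force: [-6.4, -0.4, 3.8]
finger_gap: 0.2
time: 17.3
tool_pos: [444.0, -150.3, 30.9]
tcp_rot: [-180.0, -0.1, 165.3]
ft_force: [-6.9, -1.0, 3.6]
finger_gap: -0.2
```

```bash
for i in 1 2; do python3 -m jog '[[[-0.03,0,0,0,0,0,0],[0,0,0,0,0,0,0],[0,0,0,0,0,0,0]]]'; done
```

```text
time: 17.68
tool_pos: [445.5, -150.7, 30.9]
tcp_rot: [-180.0, -0.1, 165.3]
ft_force: [-6.8, -0.3, 3.7]
finger_gap: 0.4
time: 18.05
tool_pos: [446.5, -150.9, 30.8]
tcp_rot: [-180.0, -0.2, 165.3]
ft_force: [-9.3, -0.0, 6.2]
finger_gap: -0.1
```

```bash
python3 -m jog '[[[-0.03,0,0,0,0,0,0],[0,0,0,0,0,0,0],[0,0,0,0,0,0,0]]]'
```

```text
time: 18.42
tool_pos: [446.5, -150.9, 30.7]
tcp_rot: [-180.0, -0.4, 165.4]
ft_force: [-18.6, 2.4, 15.4]
finger_gap: 0.2
```

The end stop shows clearly: force rises from 7 to 19 N with no further travel. I back off gently, clear the plate and look.

```bash
python3 -m jog '[[[0.06,0,0,0,0,0,0],[0.06,0,0,0,0,0,0],[0.08,0,0,0,0,0,0],[0.08,0,0,0,0,0,0],[0.1,0,0,0,0,0,0],[0.2,0,0,0,0,0,0],[0.2,0,0,0,0,0,0],[0.3,0,0,0,0,0,0],[0.3,0,0,0,0,0,0],[0,0,0,0,0,0,0],[0,0,0,0,0,0,0]]]'
python3 -m jog '[[[0,0,-0.5,0,0,0,0],[0,0,-0.5,0,0,0,0],[0,0,-0.5,0,0,0,0],[0,0,-0.5,0,0,0,0],[0,0.8,0,0,0,0,0],[0,0.8,0,0,0,0,0],[0,0.8,0,0,0,0,0],[0,0.8,0,0,0,0,0],[0,0,0,0,0,0,0],[0,0,0,0,0,0,0]]]'
python3 - <<'E'
from m import *
near={"scene":(258,170),"top":(233,195)};ims=[];C={}
for n,b in(("scene",(130,250,170,330)),("top",(140,260,160,320))):
    im,d=snapshot(n);W=cloud(n,d);ims.append(cv2.resize(im[b[0]:b[1],b[2]:b[3]],(400,300),interpolation=2));ms=masks(im)
    m,c=comp(ms["red"],near[n]);C[n]=c;print(n,c,ray(n,[c],76))
    bm,_=comp(ms["blue"],near[n]);P=W[bm];up=P[P[:,2]>45];print(" plate",len(up),np.median(up,0))
    Q=W.reshape(-1,3);s=(Q[:,2]>55)&(Q[:,2]<75)&(abs(Q[:,0]-430)<60)&(abs(Q[:,1]-30)<60);print(" white",s.sum(),np.median(Q[s],0))
print(tri(C["scene"],C["top"]));print(telemetry.sense()["tool_pos"])
cv2.imwrite("pics/latched.png",np.hstack(ims)[...,::-1])
E
```

```text
time: 19.8
tool_pos: [383.1, -134.2, 31.7]
tcp_rot: [-180.0, 0.1, 165.3]
ft_force: [0.9, -0.8, -0.0]
finger_gap: -0.2
time: 21.05
tool_pos: [423.2, 20.6, 131.3]
tcp_rot: [-180.0, -0.0, 165.4]
ft_force: [-0.4, -0.4, 0.5]
finger_gap: -0.2
scene [254.38636364 174.73863636] [[ 520.32863315 -169.78760097   76.        ]]
 plate 0 [nan nan nan]
 white 164 [417.59872312  14.47752531  66.32214897]
top [230.83589744 194.55897436] [[ 518.02195973 -172.42289198   76.        ]]
 plate 106 [ 450.22124369 -151.70026126   58.18922746]
 white 104 [416.10037599  12.78792258  62.59268894]
(array([ 517.67898221, -172.69391395,   78.05558242]), [np.float64(0.02697875863155702), np.float64(0.02697875863163022)])
[423.0428072   20.05744698 131.2745819 ]
  return _methods._mean(a, axis=axis, dtype=dtype,
  ret = um.true_divide(
```

View pics/latched.png

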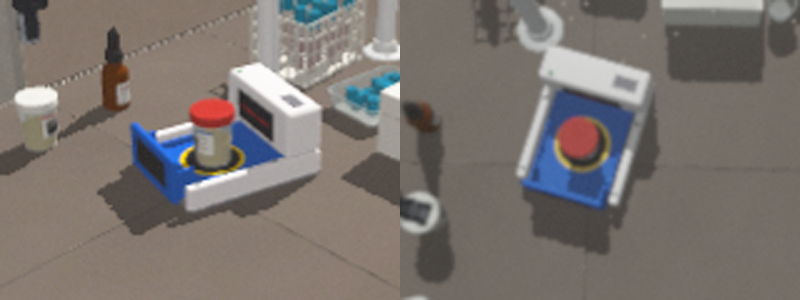

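The views show the tray in, with the plate moved 38.5 mm, and the pot upright on the pad at scene crop (212,130). The white pot is unmoved at (37,120). I let a second pass, check the plate again and hand in.

```bash
python3 -m jog '[[[0,0,-0.3,0,0,0,0],[0,0,-0.3,0,0,0,0],[0,0,0,0,0,0,0],[0,0,0,0,0,0,0],[0,0,0,0,0,0,0],[0,0,0,0,0,0,0],[0,0,0,0,0,0,0],[0,0,0,0,0,0,0]]]'
python3 - <<'E'
from m import *
im,d=snapshot("top");W=cloud("top",d);ms=masks(im)
m,c=comp(ms["red"],(231,195));print(c,ray("top",[c],76))
bm,_=comp(ms["blue"],(233,195));P=W[bm];p=np.median(P[P[:,2]>45],0);print(p,np.hypot(p[0]-412.8,p[1]+142.9))
im,d=snapshot("scene");W=cloud("scene",d).reshape(-1,3);W0=cloud("scene",np.load("scene0.npz")["d"]).reshape(-1,3)
for Q in(W0,W):
    s=(Q[:,2]>55)&(Q[:,2]<75)&(abs(Q[:,0]-430)<60)&(abs(Q[:,1]-30)<60);print("white",s.sum(),np.median(Q[s],0))
if 35<np.hypot(p[0]-412.8,p[1]+142.9)<44: print(job.hand_in())
E
```

```text
time: 22.15
tool_pos: [422.9, 20.9, 161.2]
tcp_rot: [-180.0, -0.0, 165.3]
ft_force: [0.6, 0.1, 0.7]
finger_gap: -0.1
[230.87113402 194.54123711] [[ 518.07926008 -172.52887958   76.        ]]
[ 449.98362538 -154.29967081   59.03627113] 38.891830650360745
white 163 [417.51649688  15.83247647  66.5891649 ]
white 166 [416.29142224  14.09104448  66.36569514]
the job is handed in; nothing more can be done
None
```

The nearest red-lidded pot is on the tray's black pad and the tray is latched in the reader. I handed the job in at about 22 s of the 48 s allowed; no verdict is reported.

- **Placing:** The pot was released upright on the pad with the tray still out, about 1 mm from the pad's centre as measured.
- **Pressing:** I pushed the tray to its end stop, where the force rose from 7 to 19 N with no further travel. I then backed off and moved the arm clear.
- **Last checks:** More than a second after clearing it, the tray was still in by about 38.9 mm as measured (nominal 40 mm). The pot was upright within about 3 mm of the pad's expected centre. The white-lidded pot's measured position differed by about 2 mm from the start, which is within camera noise.
- **Disagreements:** The scene view gave no plate reading after the press, so the tray travel comes from the top view alone. The two views differed by 2–3 mm, about the stated calibration accuracy.

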